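Seat the yoke, then try the coil tester's sprung hood and hold it below its balance point

ROBOT

A 7-joint arm with a two-finger parallel gripper is mounted at the origin on a cart in front of the work surface, level with it; the furniture and walls round the work are solid. World frame = base frame: x ahead of the robot, y to its left, z up, the work surface at z = 0. Lengths are in m, angles in rad, forces in N, time in s.
With the tool pointing down it reaches from about 0.4 to 0.875 m from the base axis. Payload 19.3 kg.
Tool frame: the origin (TCP) lies midway between the tips of the shut fingers; the grasp point (between the pads) lies 19 mm behind it; z points along the fingers, y is the line along which they close (so a half turn about z gives the same grasp; the last joint's range is limited). The gripper opens to 85 mm and grips with 20 to 120 N. Pads are 22 mm wide; open, the fingers measure 114 mm over their backs; the gripper's body (76 mm by 85 mm) begins 54 mm behind the grasp point. The pads swing forward as they close: fully open they stand 13 mm farther back than shut.
Start: joints at [-1.383, 0.521, -0.036, 1.599, 0.021, 1.021, -0.113], TCP at [0.159, 0.604, 0.231] pointing down, gripper open.
Joint ranges: [-2.91, 2.91], [-0.3, 2.13], [-1.5, 1.42], [0.17, 2.43], [-1.26, 4.41], [0.16, 1.93], [-2.52, 2.52]. Speed limits (rad/s): [1.89, 1.89, 2.39, 2.39, 3.01, 3.01, 3.01].

INTERFACE

Orientations are given as [roll, pitch, yaw] about the fixed x, y, z axes, in that order (R = Rz(yaw) Ry(pitch) Rx(roll)).
In Python, from workcell import * gives the robot as it stands. The module is installed in compiled form; this text tells all that it offers.
- The arm moves only by the tool play_rows, never from a script. Its argument "deltas" is a list of rows, each a list of 7 numbers: the shift along the tool's x, y, z in units of 500 mm (1.0 is 500 mm), then the turn, a rotation vector about the tool's x, y, z in units of 120 degrees (1.0 is 120 degrees), then the closure, from 0 (fully open) to 1 (shut). A call has 1 to 10 rows; each row is the pose to reach, as a shift and turn from the pose commanded when the call began, along the tool's axes at that moment; what a row does not reach only later rows make up. A row lasts 1/10 s, in which the tool goes at most 50 mm and 8.59 degrees, less where a joint would pass 70% of its speed; a pose out of reach is approached as far as the arm can. A call with a number of a shift or a turn outside -1 to 1 is refused whole. A call with a gripper value outside its range is refused whole. The fingers move at their own pace and stop on an object; "newtons" is the grip in N (left out, the last holds). Time passes only in rows, so rows that repeat a pose let the fingers close. It gives the time, the measured TCP pose, the force, the opening and the grip force at its end, in the units of the state.
- observe(): the state, without advancing time (a new reading comes with each control period).
- grab_frame(name): name is "scene" or "top"; returns the picture (420x560x3 uint8, red, green, blue); there is no depth.
- get_calibration(name): a dict with "fovy" (degrees; the focal length in pixels is half the picture's height over the tangent of half this angle, whatever the lens; pixels are square), "cx", "cy" (the principal point, pixels), "xyz" and "rotation" of the camera in the world. Camera axes: x right, y down, z forward; pixel columns grow to the right and rows downward; lengths in m; the calibration is good to about 2 mm. A picture is of the moment at which its call begins. get_calibration takes no time and is no camera call.
- job_done(): hands the job in; it is judged then, once.
The state is a dict: "clock": time; "qpos": joint angles; "qd": joint speeds; "joint_efforts": joint torques, N m; "position": TCP position; "tool_rot": TCP orientation; "force": force on the tool from outside, world axes, zero at the start; "moment": the same for the moment, N m; "grip_width": finger opening in m; "finger_force": force on a finger pad.
Only numpy, scipy, OpenCV 4.12 (cv2) and the standard library are available. Lean on these libraries where they do the work, as an engineer would, in place of code of your own. Each camera call takes 0.05 s, during which the arm holds its last target. There are 200 camera calls.

TASK

Get the blue coil tester ready for an inspection of its hood spring: first press down the raised end of the horseshoe yoke until the yoke lies flat and level in its nest on the tester's deck. Then lift the yellow sprung hood by its handle bar until it is clearly past its balance point, bring it back down until it is just below that point (pointer in the green band of the dial) and keep it still there. Finish while still holding the handle bar, leave the yoke flat in its nest, and do not disturb the screwdriver and the marker pen beside the tester.

Things in the scene. Friction and masses are not known exactly. Their poses are not given: they have to be found in the camera images.
- tester: blue coil tester, fixed; base 200 x 250 mm (x, y), deck 30 mm above the bench; origin at the centre of its underside. x points from its front (handle bar side) to its back (hinge), y to its left, z up. The yellow hood is on its left half (centre line y = +55 mm), the yoke's nest on its right half. Three binding posts 18 mm high stand behind the nest.
- yoke: pale grey horseshoe plate, loose, 73 x 72 x 8 mm, about 60 g; origin at the centre of its underside, x axis towards its closed (curved) end, z through its upper face. It lies in the nest, closed end to the tester's front. At the start the leg ends rest on the deck and the closed end rides 9 mm high (tilt 0.14 rad) on a stiff brass pin.
- yoke_crown (a point): where to press: middle of the upper face of the yoke's closed end, 25 mm from its origin along its x axis; the brass pin is below, 5 mm farther out. The pin has no spring: it slides down under about 5 N and stays. When the yoke is flat, this point is 38 mm above the bench and the yoke bears on the solid deck.
- nest (a point): centre of the nest on the deck (tester x = -30, y = -75 mm), 30 mm above the bench; the yoke's origin lies here when flat. The nest is a frame 5 mm high with 2.5 to 3 mm of play round the yoke.
- hood (a joint): angle of the yellow hood, rad: 0 shut (level), grows as its front rises, stop at 1.25. A spring carries part of its weight; no friction holds it. Balance point 0.80 rad (46 degrees): below it the hood falls shut (at the bar 3 N lift it from shut, 0.6 N carry it at 0.70), above it the spring swings it to the stop (up to 3 N).
- hood_bar (a point): middle of the hood's handle bar: round, 12 mm in diameter, 92 mm free between its arms, parallel to the tester's y axis, 55 mm in front of the hood's front face; shut, it is 88 mm above the bench, 210 mm in front of and 10 mm above the hinge line, about which it circles. Pinch it from above, a finger in front and one behind; it can turn between the fingers.
- hood_hinge (a point): middle of the hood's hinge line, 78 mm above the bench, parallel to the tester's y axis. On the tester's left flank a white dial, 92 mm across, is centred on this line: its red line marks the balance point, 0.80 rad, its four green lines from 0.62 to 0.74 rad the green band; the hood carries the black pointer.
- screwdriver: screwdriver with orange handle, 174 mm long, 25 mm thick, lying loose on the bench to the tester's left: leave alone; origin at its middle, underside
- marker_pen: white marker pen with black cap, 128 mm long, 17 mm thick, lying loose on the bench to the tester's right: leave alone; origin at its middle, underside
Not all that is in view belongs to the job. Of the things that look like the yoke, the larger one is meant.

How it is judged:
On the way, in this order (a step that is already met when the one before it is completed fails the run):
1. the yoke lies flat in its nest while the hood is still shut (angle between yoke's own z axis and vertical below 0.035 rad and z of yoke in the frame of tester below 0.0325 m and horizontal distance between yoke and nest below 0.006 m and value of joint hood below 0.1 rad), for 0.2 s.
2. the hood is raised past its balance point (value of joint hood above 0.83 rad), for 0.1 s.
At the end, for the whole second after the job is handed in: The fingers hold the hood still (under 0.05 rad/s, contact over 0.3 N) at 0.58 to 0.775 rad, just below its balance point of 0.80, after it has been above 0.83; the yoke lies flat in its nest (tilt under 0.035 rad, underside within 2.5 mm of the deck, centre within 6 mm of the nest's centre) (value of joint hood between 0.58 and 0.775 rad and velocity of joint hood between -0.05 and 0.05 rad/s and contact force between the fingers and hood above 0.3 N and angle between yoke's own z axis and vertical below 0.035 rad and z of yoke in the frame of tester below 0.0325 m and horizontal distance between yoke and nest below 0.006 m); the arm keeps its last pose, push and grip.
It fails at once if the screwdriver is moved by more than 30 mm (distance of screwdriver from where it was at the start of the episode above 0.03 m).
It fails at once if the marker pen is moved by more than 30 mm (distance of marker_pen from where it was at the start of the episode above 0.03 m).
It also fails if it takes over 48 s, if anything falls off the work surface, if the arm or the gripper's body presses on something with over 40 N, if the wrist force passes 120 N, or if a joint passes its speed limit or range.

## Working session

There is one attempt and no reset: what is moved stays moved. The work goes in short steps, Python scripts to look and compute and a tool call to move; the robot and the scene stay as the last step left them, time stands still between calls to the robot, and variables do not carry over. Pictures are saved under pics/ and viewed, at most 10 in all, crops included, and the job is handed in when it is done.

Besides the shell and the picture viewer there is one more tool, called as name([rows], argument=value, ...), one row to a line, values as JSON. play_rows: Moves the arm, as the interface text tells. Its arguments: {"type":"object","properties":{"deltas":{"type":"array"},"newtons":{"type":"number"}},"required":["deltas"]}

```bash
mkdir -p pics
python3 - <<'E'
from workcell import *
import cv2
for n in ("scene","top"):
    f=grab_frame(n); cv2.imwrite(f"pics/{n}0.png",f[:,:,::-1]); print(n,get_calibration(n))
print(observe())
E
```

```text
scene {'fovy': 49.998787931086525, 'cx': 271.3517142560102, 'cy': 210.50088031198902, 'xyz': array([0.15721766, 0.78004791, 0.51570377]), 'rotation': array([-2.013124  , -0.00419995, -2.68436753])}
top {'fovy': 49.79247936989182, 'cx': 286.8166393767783, 'cy': 216.3860508223956, 'xyz': array([ 0.43711812, -0.02290463,  1.07645012]), 'rotation': array([-3.02673108e+00,  8.11182211e-05, -1.55700600e+00])}
{'clock': 0.1, 'qpos': array([-1.38319997,  0.52194224, -0.03633836,  1.59991207,  0.0212078 ,
        1.0211047 , -0.11279733]), 'qd': array([ 0.00198068, -0.00196194, -0.00153809, -0.00293845, -0.0007815 ,
       -0.00058262,  0.0015612 ]), 'joint_efforts': array([ 3.31138348e-03, -9.28488779e+01,  1.98333062e+00, -3.70527649e+01,
        1.80366280e-02,  5.48780226e-03,  1.07840137e-05]), 'position': array([0.15929889, 0.60406501, 0.23080469]), 'tool_rot': array([-3.14061394e+00,  6.89217274e-05,  2.88380087e+00]), 'force': array([ 0.2763022 , -0.25926925,  0.44079944]), 'moment': array([0.03283984, 0.07018802, 0.01996747]), 'finger_force': 0.0, 'grip_width': 0.08547406494199307}
```

View pics/scene0.png

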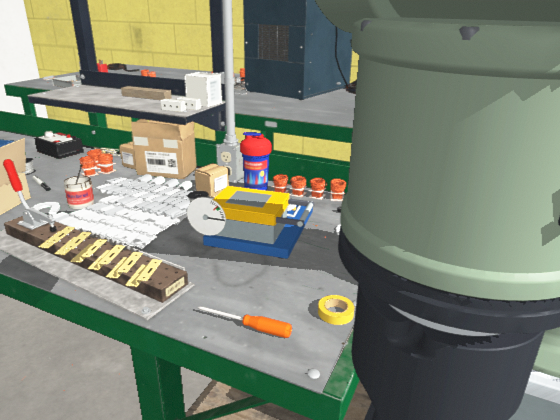

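View pics/top0.png

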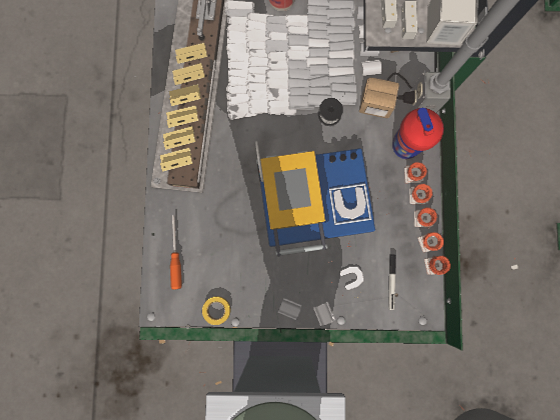

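The scene picture shows the tester at about (250,225), with the dial at (208,216). The top picture shows the tester at about (315,195), the yoke in its nest at (350,203), the bar at (302,249), the screwdriver at (175,255) and the pen at (392,280). I'll zoom in to measure.

```bash
cat > h.py <<'E'
import numpy as np, cv2
from scipy.spatial.transform import Rotation as R
from workcell import *
def cam(n):
    c=get_calibration(n); f=210/np.tan(np.radians(c['fovy'])/2)
    return c,f,R.from_euler('xyz',c['rotation']).as_matrix()
def proj(n,p):
    c,f,M=cam(n); q=(np.atleast_2d(p)-c['xyz'])@M
    return q[:,:2]/q[:,2:]*f+[c['cx'],c['cy']]
def ray(n,uv,z):
    c,f,M=cam(n); d=M@np.array([(uv[0]-c['cx'])/f,(uv[1]-c['cy'])/f,1])
    return c['xyz']+d*(z-c['xyz'][2])/d[2]
E
python3 - <<'E'
from h import *
a=cv2.imread('pics/top0.png')[140:260,245:385]; cv2.imwrite('pics/tc.png',cv2.resize(a,None,fx=5,fy=5,interpolation=cv2.INTER_CUBIC))
a=cv2.imread('pics/scene0.png')[175:265,180:320]; cv2.imwrite('pics/sc.png',cv2.resize(a,None,fx=5,fy=5,interpolation=cv2.INTER_CUBIC))
for uv,z in [((302,249),.088),((350,203),.038),((361,150),.03),((374,232),.03),((175,255),.01),((392,280),.01)]: print(uv,ray('top',uv,z))
E
```

```text
(302, 249) [ 0.48000838 -0.05534866  0.088     ]
(350, 203) [ 0.59016244 -0.16718941  0.038     ]
(361, 150) [ 0.71848914 -0.19462738  0.03      ]
(374, 232) [ 0.52417805 -0.22379481  0.03      ]
(175, 255) [0.46520691 0.24029948 0.01      ]
(392, 280) [ 0.41404077 -0.26872099  0.01      ]
```

View pics/tc.png

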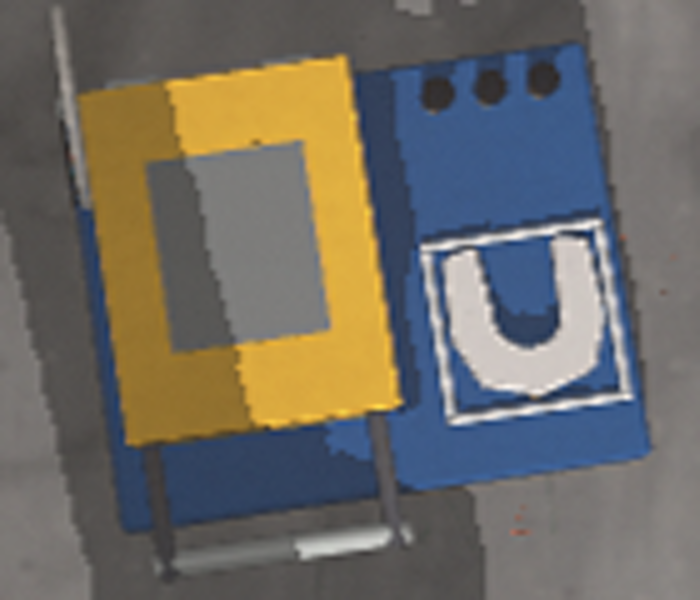

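View pics/sc.png

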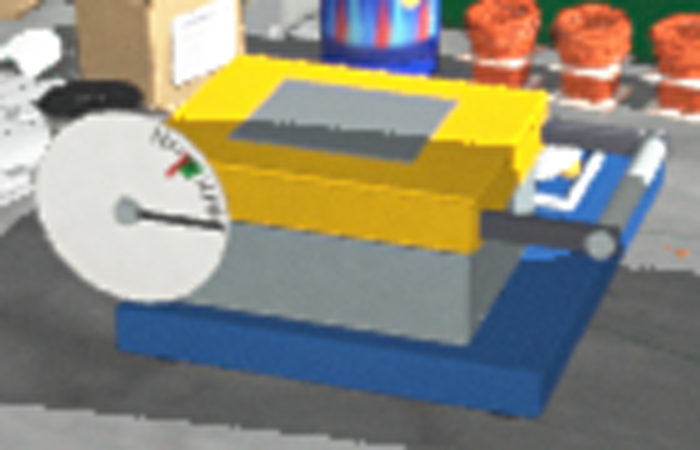

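```bash
cat > pose.py <<'E'
from h import *
from scipy.optimize import least_squares
def U(p,o): return (np.array(p)+.5)/5-.5+o
T=[((122,530),(-.1,.125,.03)),((650,457),(-.1,-.125,.03)),((582,43),(.1,-.125,.03)),((526,322),(-.03,-.075,.035))]
S=[((118,305),(.1,.125,.03)),((540,375),(-.1,.125,.03)),((540,414),(-.1,.125,0.0))]
def W(s,p): return R.from_euler('z',s[2]).apply(p)+[s[0],s[1],0]
def res(s):
    r=[proj('top',W(s,p))[0]-U(q,[245,140]) for q,p in T]
    r+=[proj('scene',W(s,p))[0]-U(q,[180,175]) for q,p in S]
    return np.ravel(r)
E
python3 - <<'E'
from pose import *
o=least_squares(res,[.6,-.1,0.]); s=o.x; print(s,res(s).reshape(-1,2).round(1))
Ri=lambda w:R.from_euler('z',-s[2]).apply(np.array(w)-[s[0],s[1],0])
b=[ray('top',U(q,[245,140]),.088) for q in ((162,562),(403,535))]; print('bar ends',b,[Ri(x) for x in b])
c,f,M=cam('scene')
# bar left end in scene, dial hub: intersect with z
for q,z in (((600,243),.088),((126,210),.078)): 
    w=ray('scene',U(q,[180,175]),z); print(w,Ri(w))
print('crown',W(s,[-.055,-.075,.047]), 'hooded bar', W(s,[-.12,.055,.088]))
w=ray('top',U((535,360),[245,140]),.046);print('yoke closed mid img',w,Ri(w))
E
```

```text
[ 0.60725488 -0.0894366   0.15098516] [[-0.  -0.1]
 [ 1.2 -0.3]
 [ 1.4 -0.8]
 [ 0.4 -0.3]
 [-0.9  0.5]
 [ 0.5  0.4]
 [ 0.2  4.7]]
bar ends [array([ 0.47273087, -0.00093882,  0.088     ]), array([ 0.48593456, -0.10591786,  0.088     ])] [array([-0.11968244,  0.10772502,  0.088     ]), array([-0.12241909,  0.00195429,  0.088     ])]
[ 0.47394668 -0.00185548  0.088     ] [-0.11861834  0.10663591  0.088     ]
[0.68074313 0.04411922 0.078     ] [0.09274062 0.12098288 0.078     ]
crown [ 0.56416151 -0.17185602  0.047     ] hooded bar [ 0.48034741 -0.05311177  0.088     ]
yoke closed mid img [ 0.56909384 -0.1697057   0.046     ] [-0.04980035 -0.07361602  0.046     ]
```

```bash
sed -i 's/,((540,414).*\]$/]/' pose.py
cat > go.py <<'E'
from pose import *
def delta(p,rpy=None,cmd=None):
    s=observe(); p0,r0=cmd or (s['position'],s['tool_rot'])
    r0=R.from_euler('xyz',r0); r1=R.from_euler('xyz',rpy) if rpy is not None else r0
    return np.round(np.r_[r0.inv().apply(np.array(p)-p0)/.5,(r0.inv()*r1).as_rotvec()/np.radians(120)],4).tolist()
E
python3 - <<'E'
from go import *
o=least_squares(res,[.6,-.1,0.]); s=o.x; print(s,res(s).round(1))
print('crown',W(s,[-.055,-.075,.038]),'bar',W(s,[-.121,.055,.088]))
y=s[2]+np.pi/2
print(delta([.46,.33,.24],[np.pi,0,y]))
E
```

```text
[ 0.60651501 -0.08826584  0.15055342] [-0.5  0.2  0.7  0.1  0.9 -0.5 -0.1  0.1 -0.9  0.8  0.6  0.8]
crown [ 0.56338606 -0.17066665  0.038     ] bar [ 0.47863454 -0.05203621  0.088     ]
[-0.7213, -0.3767, -0.018, -0.0004, 0.0003, 0.555]
```

play_rows([
  [-0.09, -0.047, 0, 0, 0, 0.07, 0.3],
  [-0.18, -0.094, 0, 0, 0, 0.14, 0.6],
  [-0.27, -0.141, 0, 0, 0, 0.21, 1],
  [-0.36, -0.188, -0.01, 0, 0, 0.28, 1],
  [-0.45, -0.235, -0.01, 0, 0, 0.35, 1],
  [-0.54, -0.282, -0.01, 0, 0, 0.42, 1],
  [-0.63, -0.33, -0.018, 0, 0, 0.49, 1],
  [-0.72, -0.377, -0.018, 0, 0, 0.555, 1],
  [-0.72, -0.377, -0.018, 0, 0, 0.555, 1],
  [-0.72, -0.377, -0.018, 0, 0, 0.555, 1],
])

```text
clock: 1.1
position: [0.4603, 0.329, 0.2401]
tool_rot: [-3.141, 0.001, 1.719]
force: [-0.2, 1.8, 0.3]
grip_width: 0.0002
finger_force: 0.0
```

Run:
```python
from go import *
s=observe(); print(s['qpos'].round(3),s['position'],s['tool_rot'],s['force'],s['grip_width'])
print(delta([.563,-.171,.12],[np.pi,0,1.7215]))
```

```text
[-0.956  0.434  0.317  1.762 -0.159  0.97  -0.428] [0.46027532 0.32895372 0.24006104] [-3.14141468e+00  6.47070665e-04  1.71909673e+00] [-0.24354896  1.7775475   0.32128682] 0.00016205470519816025
[-1.0191, 0.0555, 0.2408, -0.0001, 0.0003, -0.0011]
```

play_rows([
  [-0.09, 0.005, 0, 0, 0, 0, 1],
  [-0.18, 0.01, 0, 0, 0, 0, 1],
  [-0.28, 0.015, 0, 0, 0, 0, 1],
  [-0.38, 0.02, 0, 0, 0, 0, 1],
  [-0.48, 0.025, 0, 0, 0, 0, 1],
  [-0.58, 0.03, 0, 0, 0, 0, 1],
  [-0.68, 0.035, 0, 0, 0, 0, 1],
  [-0.78, 0.04, 0, 0, 0, 0, 1],
  [-0.88, 0.045, 0, 0, 0, 0, 1],
  [-0.97, 0.05, 0.0, 0, 0, 0, 1],
])

```text
clock: 2.1
position: [0.5572, -0.1459, 0.2402]
tool_rot: [3.142, -0.001, 1.724]
force: [0.1, 0.2, 0.8]
grip_width: -0.0
finger_force: 0.0
```

Run:
```python
from go import *
s=observe(); print(s['qpos'].round(3),s['position'],s['tool_rot'],s['force'])
print(delta([.563,-.171,.07],[np.pi,0,1.7215]))
```

```text
[-0.145  0.464  0.42   1.74  -0.222  0.985  0.513] [ 0.55721381 -0.14587218  0.24017857] [ 3.14155356e+00 -7.16136463e-04  1.72427109e+00] [0.08813262 0.19254603 0.79701429]
[-0.0517, 0.0037, 0.3403, 0.0, -0.0003, 0.0013]
```

play_rows([
  [-0.02, 0.001, 0.06, 0, 0, 0, 1],
  [-0.04, 0.003, 0.12, 0, 0, 0, 1],
  [-0.05, 0.004, 0.18, 0, 0, 0, 1],
  [-0.05, 0.004, 0.24, 0, 0, 0, 1],
  [-0.05, 0.004, 0.3, 0, 0, 0, 1],
  [-0.05, 0.004, 0.34, 0, 0, 0, 1],
  [-0.05, 0.004, 0.34, 0, 0, 0, 1],
])

```text
clock: 2.8
position: [0.5614, -0.1676, 0.0677]
tool_rot: [-3.138, -0.002, 1.724]
force: [-0.6, -0.2, 0.8]
grip_width: -0.0
finger_force: 0.0
```

Run:
```python
from go import *
s=observe(); print(s['position'],s['tool_rot'],s['force'])
f=grab_frame('top')[130:250,300:420]; cv2.imwrite('pics/tp.png',cv2.resize(f[:,:,::-1],None,fx=5,fy=5,interpolation=cv2.INTER_CUBIC))
print(delta([.563,-.171,.05],[np.pi,0,1.7215]), proj('top',[.563,-.171,.046]))
```

```text
[ 0.56144748 -0.16762737  0.06774647] [-3.13770509e+00 -2.40108473e-03  1.72409503e+00] [-0.56273166 -0.20680175  0.8173378 ]
[-0.0056, 0.0007, 0.039, -0.0009, -0.0006, 0.001] [[352.17133356 214.24356813]]
```

View pics/tp.png

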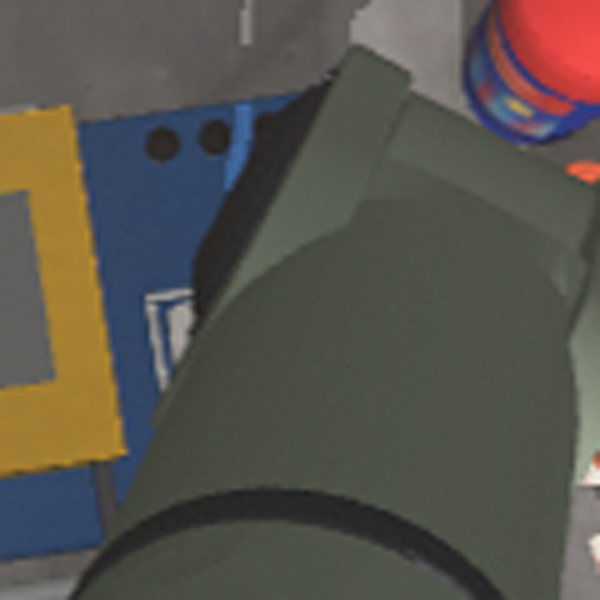

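The arm hides the nest in this view (the frame's left edge is at about (155,330)), so I'll press by position and force.

play_rows([
  [-0.003, 0, 0.012, 0, 0, 0, 1],
  [-0.005, 0.001, 0.025, 0, 0, 0, 1],
  [-0.005, 0.001, 0.035, 0, 0, 0, 1],
  [-0.005, 0.001, 0.04, 0, 0, 0, 1],
  [-0.005, 0.001, 0.044, 0, 0, 0, 1],
  [-0.005, 0.001, 0.048, 0, 0, 0, 1],
  [-0.005, 0.001, 0.052, 0, 0, 0, 1],
  [-0.005, 0.001, 0.052, 0, 0, 0, 1],
])

```text
clock: 3.65
position: [0.5633, -0.1724, 0.0442]
tool_rot: [-3.141, -0.0, 1.721]
force: [-1.9, 1.0, 2.1]
grip_width: -0.0003
finger_force: 1.2
```

play_rows([
  [0, 0, 0.003, 0, 0, 0, 1],
  [0, 0, 0.006, 0, 0, 0, 1],
  [0, 0, 0.009, 0, 0, 0, 1],
  [0, 0, 0.011, 0, 0, 0, 1],
  [0, 0, 0.013, 0, 0, 0, 1],
  [0, 0, 0.013, 0, 0, 0, 1],
  [0, 0, 0.013, 0, 0, 0, 1],
])

```text
clock: 4.35
position: [0.5634, -0.1724, 0.0381]
tool_rot: [3.142, 0.0, 1.721]
force: [-4.8, 0.4, 11.7]
grip_width: 0.0002
finger_force: 5.9
```

play_rows([
  [0, 0, 0.002, 0, 0, 0, 1],
  [0, 0, 0.004, 0, 0, 0, 1],
  [0, 0, 0.004, 0, 0, 0, 1],
  [0, 0, 0.004, 0, 0, 0, 1],
])

```text
clock: 4.75
position: [0.5635, -0.1724, 0.0379]
tool_rot: [3.141, -0.001, 1.721]
force: [-16.7, 3.9, 48.3]
grip_width: 0.0002
finger_force: 24.8
```

play_rows([
  [0, 0, -0.02, 0, 0, 0, 1],
  [0, 0, -0.06, 0, 0, 0, 1],
  [0, 0, -0.12, 0, 0, 0, 1],
  [0, 0, -0.2, 0, 0, 0, 0.8],
  [0, 0, -0.28, 0, 0, 0, 0.6],
  [0, 0, -0.32, 0, 0, 0, 0.5],
  [0, 0, -0.32, 0, 0, 0, 0.5],
])

```text
clock: 5.45
position: [0.565, -0.1725, 0.1986]
tool_rot: [3.137, 0.001, 1.722]
force: [0.3, 0.0, -0.1]
grip_width: 0.0429
finger_force: 0.0
```

Run:
```python
from go import *
s=observe(); print(s['position'],s['tool_rot'],s['force'],s['grip_width'])
print(delta([.479,-.053,.19],[np.pi,0,1.718]))
```

```text
[ 0.5649925  -0.17254191  0.19862159] [3.13683145e+00 1.40150325e-03 1.72158323e+00] [ 0.31925127  0.01946025 -0.10214815] 0.04287677321042742
[0.2622, -0.1342, 0.0162, 0.0023, 0.0007, 0.0017]
```

play_rows([
  [0.05, -0.025, 0.0, 0, 0, 0, 0.5],
  [0.11, -0.055, 0.005, 0, 0, 0, 0.5],
  [0.17, -0.085, 0.01, 0, 0, 0, 0.5],
  [0.22, -0.11, 0.01, 0, 0, 0, 0.5],
  [0.262, -0.132, 0.01, 0, 0, 0, 0.5],
  [0.262, -0.132, 0.01, 0, 0, 0, 0.5],
  [0.262, -0.132, 0.01, 0, 0, 0, 0.5],
])

```text
clock: 6.15
position: [0.4786, -0.0523, 0.1904]
tool_rot: [-3.141, 0.0, 1.722]
force: [2.0, 0.5, -0.1]
grip_width: 0.0426
finger_force: 0.0
```

Run:
```python
from go import *
s=observe(); print(s['position'],s['tool_rot'],s['force'],s['grip_width'],s['qpos'].round(2))
f=grab_frame('top')[130:260,240:400]; a=cv2.resize(f[:,:,::-1],None,fx=3,fy=3,interpolation=cv2.INTER_CUBIC)
f=grab_frame('scene')[150:280,180:340]; b=cv2.resize(f[:,:,::-1],None,fx=3,fy=3,interpolation=cv2.INTER_CUBIC)
cv2.imwrite('pics/b.png',cv2.resize(np.hstack([a,b]),(800,325)))
print(delta([.479,-.053,.068],[np.pi,0,1.718]))
```

```text
[ 0.47860871 -0.05233814  0.19042498] [-3.14144634e+00  2.32823380e-05  1.72243480e+00] [ 1.95435084  0.54309094 -0.07620614] 0.0426166412209377 [-0.34  0.38  0.41  2.03 -0.21  0.78  0.35]
[0.0004, 0.0003, 0.2451, -0.0, 0.0002, 0.0014]
```

View pics/b.png

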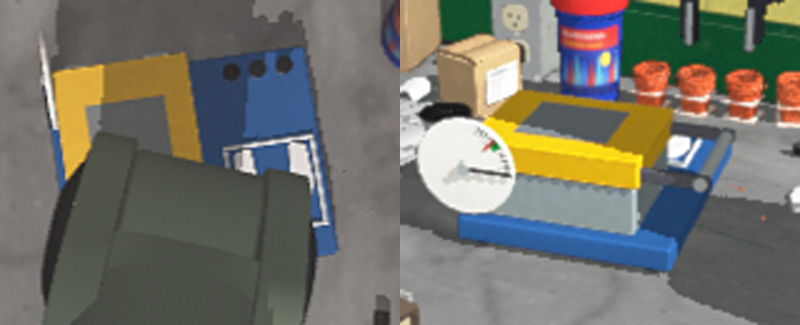

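The yoke's legs show inside the nest frame at about (265,165). The two fingers hang over the bar (bar at (715,160) in the right half) and the hood is still shut. I'll lower onto the bar.

play_rows([
  [0, 0, 0.04, 0, 0, 0, 0.5],
  [0, 0, 0.09, 0, 0, 0, 0.5],
  [0, 0, 0.14, 0, 0, 0, 0.5],
  [0, 0, 0.18, 0, 0, 0, 0.5],
  [0, 0, 0.21, 0, 0, 0, 0.5],
  [0, 0, 0.23, 0, 0, 0, 0.5],
  [0, 0, 0.243, 0, 0, 0, 0.5],
  [0, 0, 0.243, 0, 0, 0, 0.5],
], newtons=30)

```text
clock: 7.05
position: [0.4785, -0.053, 0.0688]
tool_rot: [-3.141, 0.0, 1.721]
force: [-0.5, -0.3, 1.6]
grip_width: 0.0431
finger_force: 0.0
```

play_rows([
  [0, 0, 0, 0, 0, 0, 0.6],
  [0, 0, 0, 0, 0, 0, 0.7],
  [0, 0, 0, 0, 0, 0, 0.8],
  [0, 0, 0, 0, 0, 0, 0.9],
  [0, 0, 0, 0, 0, 0, 1],
  [0, 0, 0, 0, 0, 0, 1],
  [0, 0, 0, 0, 0, 0, 1],
])

```text
clock: 7.75
position: [0.48, -0.0525, 0.0699]
tool_rot: [3.139, 0.0, 1.722]
force: [6.7, 1.7, 1.0]
grip_width: 0.0108
finger_force: 30.5
```

Run:
```python
import numpy as np
r,a=np.hypot(.21,.01),np.arctan2(.01,.21)
t=np.r_[np.linspace(0,.45,10),.5,.55,.6,.65,.7,.74,.78,.82,.86,.89,.68]
for x in t: print(round(x,2),((np.cos(a)-np.cos(x+a))*r/.5).round(4),(-(np.sin(x+a)-np.sin(a))*r/.5).round(4))
```

```text
0.0 0.0 -0.0
0.05 0.0015 -0.021
0.1 0.0041 -0.0418
0.15 0.0077 -0.0625
0.2 0.0123 -0.083
0.25 0.018 -0.1033
0.3 0.0247 -0.1232
0.35 0.0323 -0.1428
0.4 0.0409 -0.162
0.45 0.0505 -0.1807
0.5 0.061 -0.1989
0.55 0.0724 -0.2166
0.6 0.0847 -0.2337
0.65 0.0977 -0.2501
0.7 0.1117 -0.2659
0.74 0.1233 -0.278
0.78 0.1355 -0.2896
0.82 0.1481 -0.3007
0.86 0.1611 -0.3113
0.89 0.1712 -0.319
0.68 0.106 -0.2596
```

play_rows([
  [0, 0.004, -0.021, 0, 0, 0, 1],
  [0, 0.007, -0.042, 0, 0, 0, 1],
  [0, 0.011, -0.0625, 0, 0, 0, 1],
  [0, 0.015, -0.083, 0, 0, 0, 1],
  [0, 0.021, -0.103, 0, 0, 0, 1],
  [0, 0.028, -0.123, 0, 0, 0, 1],
  [0, 0.035, -0.143, 0, 0, 0, 1],
  [0, 0.044, -0.162, 0, 0, 0, 1],
  [0, 0.053, -0.181, 0, 0, 0, 1],
  [0, 0.053, -0.181, 0, 0, 0, 1],
], newtons=25)

```text
clock: 8.75
position: [0.504, -0.0486, 0.161]
tool_rot: [-3.14, -0.001, 1.721]
force: [-9.9, -0.1, 2.2]
grip_width: 0.011
finger_force: 29.3
```

play_rows([
  [0, 0.0085, -0.018, 0, 0, 0, 1],
  [0, 0.02, -0.036, 0, 0, 0, 1],
  [0, 0.032, -0.053, 0, 0, 0, 1],
  [0, 0.045, -0.069, 0, 0, 0, 1],
  [0, 0.059, -0.085, 0, 0, 0, 1],
  [0, 0.071, -0.097, 0, 0, 0, 1],
  [0, 0.083, -0.109, 0, 0, 0, 1],
  [0, 0.0955, -0.12, 0, 0, 0, 1],
  [0, 0.1085, -0.1305, 0, 0, 0, 1],
  [0, 0.119, -0.138, 0, 0, 0, 1],
])

```text
clock: 9.75
position: [0.5627, -0.0394, 0.2309]
tool_rot: [-3.14, -0.002, 1.721]
force: [-24.6, 3.3, 31.7]
grip_width: 0.0108
finger_force: 32.0
```

play_rows([
  [0, 0, 0, 0, 0, 0, 1],
  [0, 0, 0, 0, 0, 0, 1],
  [0, 0, 0, 0, 0, 0, 1],
])

```text
clock: 10.05
position: [0.5627, -0.0394, 0.2309]
tool_rot: [-3.14, -0.002, 1.721]
force: [-22.5, 3.2, 30.0]
grip_width: 0.0108
finger_force: 31.7
```

Run:
```python
from go import *
s=observe(); print(s['position'],s['tool_rot'],s['force'],s['grip_width'])
f=grab_frame('top')[130:260,240:400]; a=cv2.resize(f[:,:,::-1],None,fx=3,fy=3,interpolation=cv2.INTER_CUBIC)
f=grab_frame('scene')[150:280,180:340]; b=cv2.resize(f[:,:,::-1],None,fx=3,fy=3,interpolation=cv2.INTER_CUBIC)
cv2.imwrite('pics/c.png',cv2.resize(np.hstack([a,b]),(800,325)))
```

```text
[ 0.562685   -0.03943586  0.23094853] [-3.14032038e+00 -1.56469213e-03  1.72138707e+00] [-22.53845233   3.23345854  29.99249005] 0.01079409474418496
```

View pics/c.png

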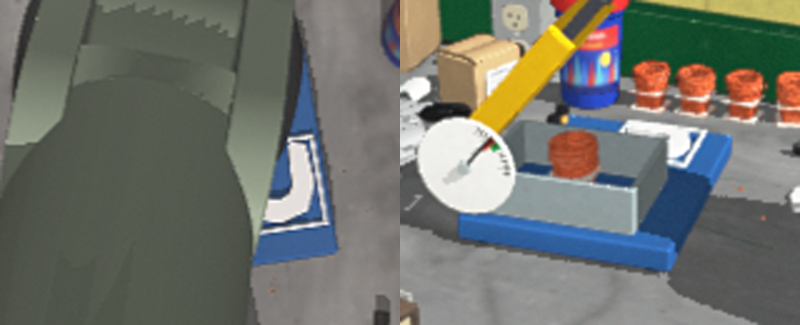

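The hood is up, with the pointer at or past the red line, and the yoke lies in its nest. There is about 37 N of radial force between bar and tool, so I'll relieve that and then measure the dial.

play_rows([
  [0, -0.001, -0.002, 0, 0, 0, 1],
  [0, -0.002, -0.003, 0, 0, 0, 1],
  [0, -0.003, -0.004, 0, 0, 0, 1],
  [0, -0.003, -0.004, 0, 0, 0, 1],
])

```text
clock: 10.55
position: [0.5627, -0.0394, 0.2314]
tool_rot: [3.14, -0.0, 1.722]
force: [0.2, 4.7, -0.7]
grip_width: 0.0107
finger_force: 28.5
```

```bash
cat > dial.py <<'E'
from go import *
import sys
s=least_squares(res,[.6,-.1,0.]).x
hub=U((126,210),[180,175])
# hub y: point (hx, yd, .078) with hx=.089
g=least_squares(lambda v:proj('scene',W(s,[v[0],v[1],.078]))[0]-hub,[.09,.13]).x
print('hub',g)
f=grab_frame('scene')
big=cv2.resize(f[:,:,::-1],None,fx=12,fy=12,interpolation=cv2.INTER_CUBIC)
c=hub
def pt(t,r): return proj('scene',W(s,[g[0]-r*np.cos(t),g[1],.078+r*np.sin(t)]))[0]
# unwrap: dark/red/green by angle
ts=np.arange(.3,1.2,.02)
for t in ts:
    v=[cv2.getRectSubPix(f.astype(np.float32),(1,1),tuple(map(float,pt(t,r))))[0,0] for r in (.018,.024,.030,.036,.042)]
    print(round(t,2),' '.join('%3d,%3d,%3d'%tuple(x) for x in v))
o=observe(); print(o['position'],o['force'],o['finger_force'],o['clock'])
E
python3 dial.py
```

```text
hub [0.09324429 0.11975443]
0.3 240,240,236 241,240,237 241,241,237 240,240,236 146,146,143
0.32 240,240,236 241,240,237 241,241,237 239,239,235 178,178,173
0.34 240,240,236 241,240,237 241,241,237 240,239,235 210,209,204
0.36 240,240,236 241,241,237 241,241,237 240,240,236 232,232,226
0.38 240,240,237 241,241,237 242,241,237 241,240,236 207,208,201
0.4 240,240,237 241,241,237 242,241,237 241,240,236 183,184,177
0.42 240,240,237 242,241,237 242,241,237 241,241,237 169,170,164
0.44 241,241,237 242,241,237 242,241,237 242,241,238 180,180,175
0.46 241,241,237 242,241,237 242,242,237 243,242,238 186,186,180
0.48 241,241,237 242,241,238 242,242,238 242,240,237 191,190,184
0.5 241,241,237 242,242,238 242,242,238 241,240,236 211,210,205
0.52 242,242,238 242,242,238 242,242,238 241,239,236 229,227,223
0.54 242,242,238 242,242,238 243,242,239 229,234,225 231,233,226
0.56 242,243,239 242,242,239 243,243,239 200,220,199 192,210,191
0.58 242,243,239 243,243,239 243,243,240 170,205,173 142,178,146
0.6 242,243,239 243,243,240 243,243,240 158,199,163  97,156,108
0.62 242,243,239 244,244,241 243,242
[... 1240 characters left out ...]
230,225 199,198,192
1.02 195,195,190 221,221,216 244,244,239 237,237,232 215,215,208
1.04 206,206,200 228,228,224 244,243,239 235,235,230 208,208,201
1.06 216,217,211 234,234,230 243,242,238 232,231,226 188,187,182
1.08 222,223,218 238,239,235 243,242,238 229,229,224 173,172,167
1.1 227,228,222 239,239,235 242,241,238 229,228,224 174,173,168
1.12 231,231,227 239,240,236 242,241,238 230,229,225 182,181,177
1.14 234,234,230 240,240,236 241,240,237 233,232,227 189,188,183
1.16 236,237,233 240,241,236 241,240,237 234,233,228 190,189,184
1.18 238,239,235 240,241,236 241,240,236 231,231,226 199,198,194
[ 0.56257355 -0.03943881  0.23121579] [0.43967003 5.09414145 1.23256835] 28.504347503185272 10.6
```

play_rows([
  [0, -0.007, 0.005, 0, 0, 0, 1],
  [0, -0.0133, 0.0105, 0, 0, 0, 1],
  [0, -0.026, 0.0213, 0, 0, 0, 1],
  [0, -0.0385, 0.0326, 0, 0, 0, 1],
  [0, -0.0503, 0.0445, 0, 0, 0, 1],
  [0, -0.056, 0.0506, 0, 0, 0, 1],
  [0, -0.062, 0.057, 0, 0, 0, 1],
  [0, -0.062, 0.057, 0, 0, 0, 1],
  [0, -0.062, 0.057, 0, 0, 0, 1],
  [0, -0.062, 0.057, 0, 0, 0, 1],
])

```text
clock: 11.6
position: [0.5315, -0.0447, 0.2024]
tool_rot: [-3.141, 0.0, 1.721]
force: [-0.5, 4.5, -0.5]
grip_width: 0.0109
finger_force: 28.2
```

```bash
python3 dial.py | awk '$1=="hub"||($1>.5&&$1<1)||/^\[/'
python3 - <<'E'
from go import *
f=grab_frame('top')[130:260,240:400]; a=cv2.resize(f[:,:,::-1],None,fx=3,fy=3,interpolation=cv2.INTER_CUBIC)
f=grab_frame('scene')[190:242,185:249]; b=cv2.resize(f[:,:,::-1],(480,390),interpolation=cv2.INTER_CUBIC)
cv2.imwrite('pics/d.png',cv2.resize(np.hstack([a,b]),(800,325)))
E
```

```text
hub [0.09324429 0.11975443]
0.52 173,173,170 242,242,237 243,244,239 242,241,238 229,229,223
0.54 156,156,153 218,218,213 231,232,227 228,231,225 231,234,226
0.56 142,142,139 190,190,186 209,211,206 193,205,192 192,206,190
0.58 131,131,129 160,161,157 180,182,177 151,171,153 142,167,144
0.6 123,123,122 134,135,132 149,151,147 108,133,112  95,130,101
0.62 119,119,118 111,111,109 123,122,119  85,109, 89  79,107, 85
0.64 119,118,117 110,110,108 113,103,101  74, 96, 76  59, 82, 65
0.66 126,125,124 128,128,125 110, 91, 88  72, 93, 70  36, 55, 44
0.68 142,142,140 150,150,147 115, 84, 81  81,101, 73  49, 69, 51
0.7 159,159,156 177,177,174 131, 88, 85 111,114, 84  71, 85, 60
0.72 176,176,173 206,206,202 157,104,100 135,118, 88  93, 92, 59
0.74 194,194,191 230,230,226 180,119,115 154,114, 84 110, 94, 60
0.76 209,209,206 236,235,231 200,133,128 170,105, 79 123, 93, 67
0.78 222,222,218 236,235,231 215,147,141 193,118,102 147,106, 90
0.8 232,232,228 237,236,232 227,159,153 206,139,127 175,127,119
0.82 238,238,234 238,237,233 231,185,179 215,162,154 198,151,147
0.84 239,239,235 240,240,236 235,206,202 219,189,182 204,173,170
0.86 240,240,237 240,240,236 238,223,219 220,207,200 197,183,178
0.88 241,241,237 240,240,236 240,235,231 224,217,211 195,190,185
0.9 242,242,238 240,240,237 242,243,239 228,227,221 202,202,197
0.92 242,242,238 240,240,237 242,242,238 233,234,229 209,209,205
0.94 241,241,238 241,240,237 241,241,237 235,236,231 200,201,197
0.96 241,241,238 241,240,237 241,241,237 232,232,228 183,184,180
0.98 240,241,237 240,240,237 241,241,236 231,231,227 186,186,182
[ 0.53150563 -0.04465054  0.20237534] [-0.92691084  3.97778977 -0.43482598] 28.24884384870529 11.65
```

View pics/d.png

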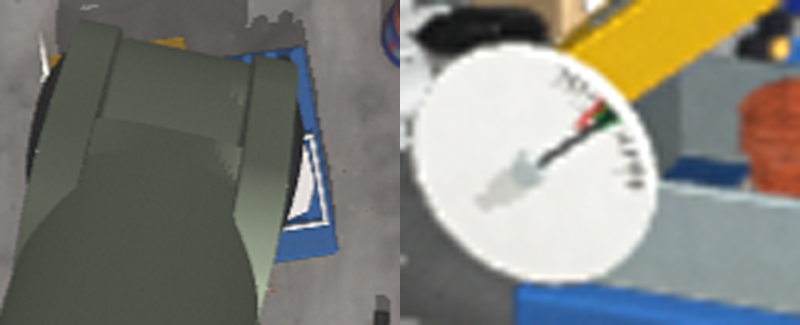

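The pointer, ending at about (600,120), lies in the green band just below the red line. The yoke is in its nest. The readings are steady, so I'm handing in.

```bash
python3 -c "
from workcell import *
print(observe()['qd'].round(4)); print(job_done())"
```

```text
[-0.0007 -0.002  -0.0011  0.0027 -0.0002 -0.0005 -0.0001]
the job is handed in; nothing more can be done
None
```

The job is handed in, with no verdict returned: the yoke was pressed flat (fingertips stopped at 38 mm under 48 N), the hood was raised to about 0.87 rad and is now held still by its bar at about 0.67 rad, in the green band, and nothing was moved near the screwdriver or pen.

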